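# Load the bead-jar carousel, turn the blue jar to the sorting tray and hold the knob

## Task

Stand the amber bead jar and the mixed-colour bead jar, one at a time and without letting them drop, in the two empty cups of the turning jar rack. Then turn the rack by its black centre knob until the blue bead jar squarely faces the white sorting tray, and finish while still gripping the knob, holding the rack still, because the blue jar's screw lid is to be opened next. All four containers must end upright and fully down in their cups, the blue jar and the white bottle in the cups they started in, and the things lying on the bench stay where they are.

Things in the scene. Friction and masses are not known exactly. Their poses are not given: they have to be found in the camera images.
- bead_jar_amber: Bead jar with amber beads and a gold-brown lid, standing on the bench at the start: upright cylinder 57 mm in diameter, 76 mm high. Origin: centre of its underside; z up. It is round, its yaw means nothing. Loose, about 0.12 kg. 
- bead_jar_mix: Bead jar with mixed coloured beads and a white lid, standing on the bench at the start: upright cylinder 54 mm in diameter, 82 mm high. Origin: centre of its underside; z up. It is round, its yaw means nothing. Loose, about 0.12 kg. 
- bead_jar_blue: Bead jar with blue beads and a black lid, 61 mm in diameter, 68 mm high; it stands in one of the rack's side cups from the start and rides round with the platter. Origin: centre of its underside; z up. It is round, its yaw means nothing. Loose, about 0.12 kg. 
- flux_bottle: White bottle with a blue cap, about 48 mm in diameter, 84 mm high; it stands loosely (8 mm play) in the cup across from the blue jar and stays there. Origin: centre of its underside; z up. It is round, its yaw means nothing. Loose, about 0.08 kg. 
- rack_base: Foot of the jar rack, fixed to the bench. Origin: on the turning axis at bench level; z up. Its -x axis points from the turning axis to the middle of the white sorting tray (124 x 74 mm, 21 mm high, middle 163 mm from the axis): a jar that squarely faces the tray lies on this -x axis, 78 mm from the turning axis. Place and yaw vary.
- rack_platter: Round wooden platter, 242 mm across, top 32 mm above the bench; turns either way without stops about its z axis on a light bearing (0.05 N m). Origin: on the axis, at its underside. Carries 4 ring cups, 90 degrees apart, on a circle of 78 mm radius: 64 mm wide inside, 70 outside, rim 14 mm above the platter (3.5 to 5 mm play round a jar), and a 16 mm post with the knob.
- cup0 (a point): Centre of the floor of an empty cup, on the platter's -x side, 32 mm above the bench. A jar that stands in it has its origin here.
- cup1 (a point): Centre of the floor of the cup on the platter's -y side; holds the blue jar or the white bottle.
- cup2 (a point): Centre of the floor of the other empty cup, on the platter's +x side.
- cup3 (a point): Centre of the floor of the cup on the platter's +y side; holds the white bottle or the blue jar.
- knob_grip (a point): Middle of the round black knob on top of the rack's centre post, on the turning axis: 42 mm in diameter, 24 mm high, from 122 to 146 mm above the bench (this point at 134), so above all jars in their cups (tops at most 116). Fixed to the platter: gripped from above at any yaw and turned, it turns the platter by the same angle.
- beeswax: Yellow-brown block of wax, 34 x 48 x 22 mm. Lies loose on the bench as a bystander; leave it where it is. Origin: centre of its underside.
- bead_tube_yellow: Yellow tube of beads with a white cap, 78 x 32 x 17 mm. Lies loose on the bench as a bystander; leave it where it is. Origin: centre of its underside.
- chain_pliers: Small pliers with red handles, 122 x 59 x 12 mm. Lies loose on the bench as a bystander; leave it where it is. Origin: about its middle, at its underside.

How it is judged:
By the outcome, as a careful person would: the job done as asked, in the order asked, and still so for the second after the job is handed in, while the arm keeps its last pose, push and grip.
It also fails if it takes over 67 s, if anything falls off the work surface, if the arm or the gripper's body presses on something with over 40 N, if the wrist force passes 120 N, or if a joint passes its speed limit or range.

## Robot

A 6-joint arm with a two-finger parallel gripper is mounted at the origin on a cart in front of the work surface, level with it; the furniture and walls round the work are solid. World frame = base frame: x ahead of the robot, y to its left, z up, the work surface at z = 0. Lengths are in m, angles in rad, forces in N, time in s.
With the tool pointing down it reaches from about 0.375 to 0.9 m from the base axis. Payload 3.1 kg.
Tool frame: the origin (TCP) lies on the centre line of the jaws, within the pads' length; the fingertips stand 22 mm ahead of it and the grasp point (between the pads) lies 3 mm ahead of it; z points along the fingers, y is the line along which they close (so a half turn about z gives the same grasp; the last joint's range is limited). The gripper opens to 85 mm and grips with 20 to 120 N. Pads are 22 mm wide; open, the fingers measure 114 mm over their backs; the gripper's body (76 mm by 85 mm) begins 54 mm behind the grasp point. The pads swing forward as they close: fully open they stand 13 mm farther back than shut.
Start: joints at [1.095, 0.527, 1.433, -0, 1.181, -0.178], TCP at [0.183, 0.598, 0.253] pointing down, gripper open.
Joint ranges: [-3.08, 3.08], [-0.75, 2.2], [0.22, 2.44], [-1.43, 4.57], [0, 2.65], [-2.85, 2.85]. Speed limits (rad/s): [2.79, 2.79, 3.14, 3.14, 3.14, 3.14].

## Interface

Orientations are given as a unit quaternion [x, y, z, w].
In Python, from station import manip gives the robot as it stands.
- The arm moves only by the tool drive_effector, called as name(argument=value, ...) on one line, values as JSON. Schema: {"type":"object","properties":{"increments":{"type":"object","properties":{"plan":{"type":"array","items":{"type":"array","items":{"type":"number"},"minItems":5,"maxItems":5},"minItems":1,"maxItems":20}},"additionalProperties":false,"required":["plan"]},"grip_force":{"type":"number"},"only":{"type":"string"},"quiet":{"type":"boolean"},"lines":{"type":"string"}},"required":["increments"],"additionalProperties":false}. increments is an object whose key "plan" holds a list of rows, 1 to 20 of them, each of 5 numbers: dx, dy, dz in shares of 1 m (1.0 is 1 m), then a turn about the tool's z in parts of the range, where 1.0 means pi/2 rad, then the opening from 0.0 (shut) to 1.0 (fully open); each row is the pose to reach, as a shift and turn from the pose commanded when the call began, along the tool's axes at that moment; what a row does not reach only later rows make up. A row lasts 1/10 s, in which the tool goes at most 0.05 m and 0.15 rad, less where a joint would pass 70% of its speed; a pose out of reach is approached as far as the arm can. The fingers move at their own pace and stop on an object; grip_force is the grip in N (left out, the last holds). Time passes only in rows, so rows that do not move let the fingers close. The tool returns the time, the measured TCP pose, the force, the opening and the grip force at its end. only (a regular expression) keeps the lines of the reply that match it, lines (a string "A,B") keeps lines A to B, and quiet returns only ok. A shift or turn number past 1, either way, is cut back to 1. Input that does not fit is refused with a message, and nothing moves.
- manip.sense(): the state, without advancing time (a new reading comes with each control period).
- manip.snapshot(name): name is "scene" or "top"; returns a dict with "pixels" (400x640x3 uint8, red, green, blue), "range_z" (400x640 float32, m along the optical axis (not along the pixel's ray), 0 where there is no reading), "fov_y" (degrees; the focal length in pixels is half the picture's height over the tangent of half this angle, whatever the lens; pixels are square), "cx", "cy" (the principal point, pixels), "R" (3x3) and "t" (3): a world point X has camera coordinates R X + t. Camera axes: x right, y down, z forward; pixel columns grow to the right and rows downward; lengths in m; the calibration is good to about 2 mm. A picture is of the moment at which its call begins.
- manip.sign_off(): hands the job in; it is judged then, once.
The state is a dict: "t": time; "q": joint angles; "qd": joint speeds; "tau": joint torques, N m; "tcp_pos": TCP position; "tool_rot": TCP orientation; "force": force on the tool from outside, world axes, zero at the start; "ft_torque": the same for the moment, N m; "finger_gap": opening from 0.0 (shut) to 1.0 (fully open); "gripper_force": force on a finger pad.
Only numpy, scipy, OpenCV 4.12 (cv2) and the standard library are available. Lean on these libraries where they do the work, as an engineer would, in place of code of your own. Each camera call takes 0.05 s, during which the arm holds its last target. There are 200 camera calls.

## Working session

There is one attempt and no reset: what is moved stays moved. The work goes in short steps, Python scripts to look and compute and a tool call to move; the robot and the scene stay as the last step left them, time stands still between calls to the robot, and variables do not carry over. Pictures are saved under pics/ and viewed, at most 10 in all, crops included, and the job is handed in when it is done.

```bash
ls; mkdir -p pics; python3 - <<'E'
from station import manip
import cv2,numpy as np
s=manip.sense();print(s)
for n in("scene","top"):
    d=manip.snapshot(n);np.savez(f"{n}0.npz",**d)
    cv2.imwrite(f"pics/{n}0.png",d["pixels"][:,:,::-1]);print(n,d["fov_y"],d["cx"],d["cy"],d["R"],d["t"])
E
```

```text
pics
station.py
{'t': 0.0, 'q': array([ 1.09554699e+00,  5.28473689e-01,  1.43390938e+00,  1.92440562e-06,
        1.18141797e+00, -1.78464055e-01]), 'qd': array([-0.00031993,  0.00086127,  0.00142145,  0.00112147,  0.00180551,
        0.00060958]), 'tau': array([-2.49119245e-05, -4.42350483e+01, -1.78017712e+01, -1.77716538e-04,
        8.42206908e-03, -2.48559326e-05]), 'tcp_pos': array([0.18241449, 0.59707899, 0.25232671]), 'tool_rot': array([ 1.47848900e-01,  9.89009344e-01, -1.04544536e-03, -3.55362788e-04]), 'force': array([-0.51092626,  0.68616737,  0.68781991]), 'ft_torque': array([-0.02309041, -0.01421566,  0.03764316]), 'gripper_force': 0.0, 'finger_gap': 1.0023393950089223}
scene 47.05645380220577 322.0572686552408 195.24872556209965 [[ 0.50646854 -0.86213205 -0.01476292]
 [-0.66213896 -0.37789939 -0.64711981]
 [ 0.55232383  0.33752093 -0.76224537]] [-0.25126136  0.42314339  1.07093909]
top 44.189787754915876 321.1726419584673 195.660295418902 [[-0.02375599 -0.9992563   0.03037273]
 [-0.99193228  0.01977586 -0.1252169 ]
 [ 0.12452313 -0.03310235 -0.99166437]] [0.00849943 0.54470533 1.17936637]
```

View pics/top0.png

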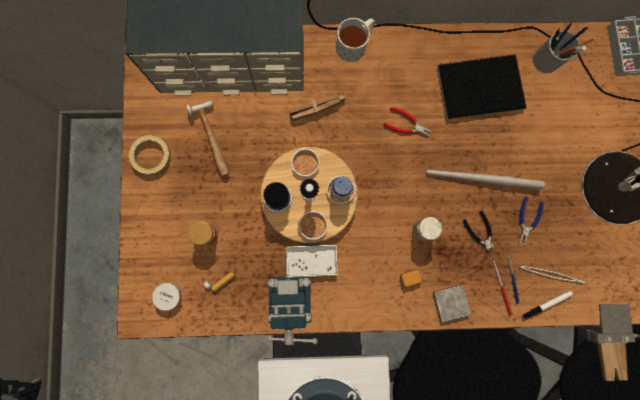

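View pics/scene0.png

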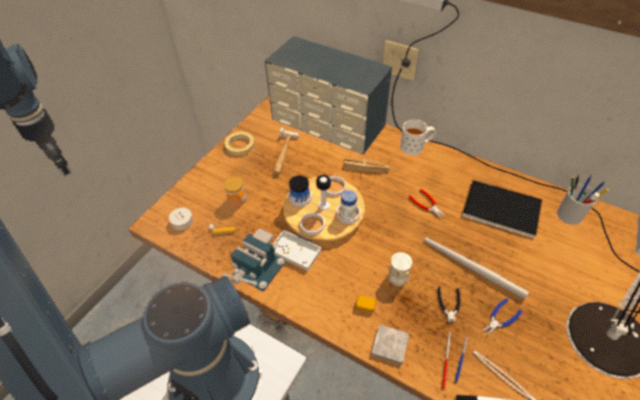

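The top view shows the amber jar at (202,233) and the mixed jar (white lid) at (428,230). The rack's knob is at (309,188), the blue jar (black lid) at (276,196), the bottle at (342,188), and the empty cups at (305,162) and (313,227). The tray is at (312,261). The vice at (290,300) sits in front of the tray.

```bash
cat > h.py <<'E'
import numpy as np,cv2
def cam(d):
    f=200/np.tan(np.radians(float(d["fov_y"]))/2); return f,float(d["cx"]),float(d["cy"]),d["R"],d["t"]
def cloud(d):
    f,cx,cy,R,t=cam(d);Z=d["range_z"];v,u=np.mgrid[:400,:640]
    P=np.stack([(u-cx)/f*Z,(v-cy)/f*Z,Z],-1);P=(P-t)@R; P[Z==0]=np.nan; return P
def ray(d,u,v,z):
    f,cx,cy,R,t=cam(d);c=-R.T@t;r=R.T@np.array([(u-cx)/f,(v-cy)/f,1]);return c+r*(z-c[2])/r[2]
def pix(d,X):
    f,cx,cy,R,t=cam(d);p=R@np.asarray(X)+t;return p[0]/p[2]*f+cx,p[1]/p[2]*f+cy
def top(d,P,u,v,z,rad=26,tol=.008):
    m=(abs(P[...,2]-z)<tol).astype(np.uint8);k=np.zeros_like(m);cv2.circle(k,(u,v),rad,1,-1);m&=k
    n,l,s,c=cv2.connectedComponentsWithStats(m)
    i=1+np.argmax(s[1:,4]);q=np.argwhere(l==i)[:,::-1].astype(np.float32)
    (a,b),r=cv2.minEnclosingCircle(q);X=ray(d,a,b,z);w=2*(r+.3)/cam(d)[0]*np.linalg.norm(X+d["R"].T@d["t"])
    zz=np.median(P[...,2][l==i]);X2=ray(d,*q.mean(0),z)
    return X.round(4),X2.round(4),round(w,4),round(float(zz),4)
E
python3 - <<'E'
from h import *
T=np.load("top0.npz");S=np.load("scene0.npz")
P=cloud(T);Q=cloud(S)
for n,u,v,z,us,vs in[("amber",202,233,.076,234,185),("mix",428,230,.082,400,260),("blue",276,196,.1,299,184),("bottle",342,186,.116,348,198),("knob",309,188,.146,323,183)]:
    r=14 if n in("knob",) else 22
    print(n,*top(T,P,u,v,z,r));print("   S",*top(S,Q,us,vs,z,r))
m=(abs(P[...,2]-.021)<.004)[230:290,270:350];print(m.sum())
hsv=cv2.cvtColor(T["pixels"],cv2.COLOR_RGB2HSV)
w=((hsv[...,1]<60)&(hsv[...,2]>120)).astype(np.uint8);k=np.zeros_like(w);k[240:282,280:345]=1;w&=k
c=max(cv2.findContours(w,0,1)[0],key=cv2.contourArea);rc=cv2.minAreaRect(c);print(rc)
b=np.array([ray(T,*p,.021) for p in cv2.boxPoints(rc)]);print(b.round(4),"tray mid",b.mean(0).round(4),[np.linalg.norm(b[i]-b[i-1]).round(4) for i in range(4)])
# platter: height band 0.032
m=((abs(P[...,2]-.032)<.006)).astype(np.uint8);k=np.zeros_like(m);cv2.circle(k,(309,195),60,1,-1);m&=k
k2=np.zeros_like(m);k2[:246]=1;m&=k2
n,l,s,c=cv2.connectedComponentsWithStats(m);i=1+np.argmax(s[1:,4]);q=np.argwhere(l==i)[:,::-1].astype(np.float32);
(a,bb),r=cv2.minEnclosingCircle(q);print("platter",ray(T,a,bb,.032).round(4),r,a,bb)
# cup rims
for u,v in((305,162),(313,227)): print("cup",*top(T,P,u,v,.046,24,.006))
E
python3 - <<'E'
import cv2
a=cv2.imread("pics/top0.png")[140:320,180:360]
b=cv2.imread("pics/top0.png")[140:320,380:480]
cv2.imwrite("pics/c1.png",cv2.resize(cv2.hconcat([a]),None,fx=3.3,fy=3.3,interpolation=cv2.INTER_CUBIC))
E
```

```text
amber [0.4583 0.2822 0.076 ] [0.4587 0.2824 0.076 ] 0.061 0.0757
   S [0.4553 0.2799 0.076 ] [0.4542 0.2786 0.076 ] 0.0582 0.0752
mix [ 0.4573 -0.2578  0.082 ] [ 0.4573 -0.2577  0.082 ] 0.0565 0.0801
   S [ 0.45   -0.2616  0.082 ] [ 0.4525 -0.2613  0.082 ] 0.0566 0.0804
blue [0.5418 0.1034 0.1   ] [0.5418 0.1036 0.1   ] 0.0614 0.0994
   S [0.5372 0.0996 0.1   ] [0.5371 0.0995 0.1   ] 0.0608 0.0993
bottle [ 0.5573 -0.0506  0.116 ] [ 0.5575 -0.0509  0.116 ] 0.0464 0.1153
   S [ 0.5505 -0.0565  0.116 ] [ 0.5529 -0.0554  0.116 ] 0.0467 0.1148
knob [0.5497 0.0262 0.146 ] [0.5497 0.0265 0.146 ] 0.0448 0.1449
   S [0.5408 0.0196 0.146 ] [0.5445 0.0222 0.146 ] 0.0439 0.1446
210
((311.0052185058594, 260.6344299316406), (30.554332733154297, 50.92388916015625), 87.79740142822266)
[[ 0.4229  0.0879  0.021 ]
 [ 0.4248 -0.0371  0.021 ]
 [ 0.3505 -0.038   0.021 ]
 [ 0.3489  0.0862  0.021 ]] tray mid [0.3868 0.0247 0.021 ] [np.float64(0.074), np.float64(0.1251), np.float64(0.0743), np.float64(0.1241)]
platter [0.5484 0.0265 0.032 ] 48.59218978881836 309.0 194.5625
cup [0.6272 0.0344 0.046 ] [0.6267 0.034  0.046 ] 0.0709 0.0449
cup [0.4725 0.0182 0.046 ] [0.472  0.0177 0.046 ] 0.0714 0.0449
```

View pics/c1.png

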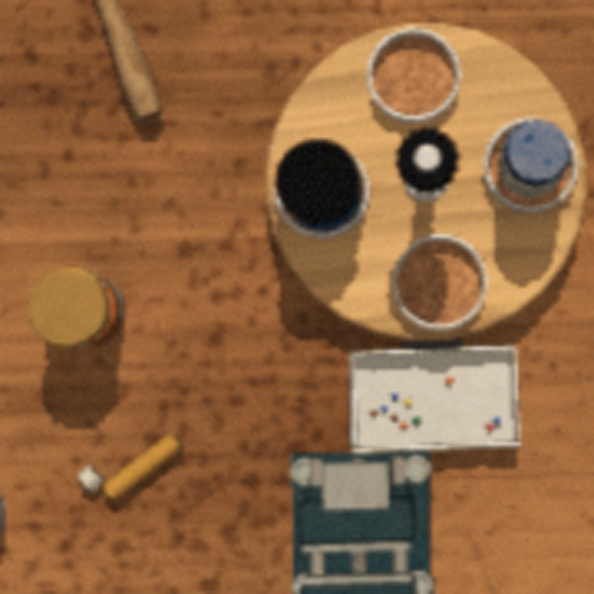

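The crop confirms both cups are empty, the blue jar is on the +y side and the bottle on the -y side, each in its ring. The two cameras disagree by a constant offset of about 4 mm. I'll squeeze the amber jar in two directions so it sits exactly at the TCP, then look again to get the camera offsets.

```bash
cat >> h.py <<'E'
def go(x,y,z,th=None):
    from station import manip
    from scipy.spatial.transform import Rotation as Ro
    s=manip.sense();M=Ro.from_quat(s["tool_rot"]).as_matrix();d=M.T@(np.array([x,y,z])-s["tcp_pos"])
    t=np.arctan2(M[1,1],M[0,1]);a=0 if th is None else -((th-t+np.pi/2)%np.pi-np.pi/2)
    print("t",round(s["t"],2),"tcp",s["tcp_pos"].round(4),"th",t.round(3),"q6",s["q"][5].round(3),"shift",d.round(4),"turn",round(a,3),"gap",round(s["finger_gap"],3))
E
python3 -c "
from h import *
go(.4563,.2808,.11);go(.4563,.2808,.048)"
```

```text
t 0.1 tcp [0.1825 0.5971 0.2524] th 1.274 q6 -0.178 shift [-0.3544 -0.2222  0.1427] turn 0 gap 0.998
t 0.1 tcp [0.1825 0.5971 0.2524] th 1.274 q6 -0.178 shift [-0.3544 -0.222   0.2047] turn 0 gap 0.998
```

drive_effector(increments={"plan": [[-0.354, -0.222, 0.06, 0, 1], [-0.354, -0.222, 0.06, 0, 1], [-0.354, -0.222, 0.06, 0, 1], [-0.354, -0.222, 0.06, 0, 1], [-0.354, -0.222, 0.06, 0, 1], [-0.354, -0.222, 0.06, 0, 1], [-0.354, -0.222, 0.06, 0, 1], [-0.354, -0.222, 0.06, 0, 1], [-0.354, -0.222, 0.06, 0, 1], [-0.354, -0.222, 0.06, 0, 1], [-0.354, -0.222, 0.06, 0, 1]]}, grip_force=25)

```text
t: 1.2
tcp_pos: [0.456, 0.2815, 0.1929]
tool_rot: [0.149, 0.989, -0.0, -0.001]
force: [0.1, -0.2, -0.7]
finger_gap: 1.0
gripper_force: 0.0
```

```bash
python3 -c "
from h import *
go(.4563,.2808,.048)"
```

```text
t 1.2 tcp [0.456  0.2815 0.1929] th 1.272 q6 -0.929 shift [-0.0007 -0.0006  0.1449] turn 0 gap 1.0
```

drive_effector(increments={"plan": [[0, 0, 0.05, 0, 1], [0, 0, 0.1, 0, 1], [0, 0, 0.13, 0, 1], [0, 0, 0.144, 0, 1], [0, 0, 0.144, 0, 1], [0, 0, 0.144, 0, 0.5], [0, 0, 0.144, 0, 0.5], [0, 0, 0.144, 0, 0.5], [0, 0, 0.144, 0, 0.5], [0, 0, 0.144, 0, 0.5]]}, grip_force=20)

```text
t: 2.2
tcp_pos: [0.4577, 0.2827, 0.0512]
tool_rot: [0.148, 0.989, 0.001, 0.002]
force: [-1.1, 2.7, 7.3]
finger_gap: 0.651
gripper_force: 21.6
```

```bash
python3 -c "
from station import manip;s=manip.sense();print(s['q'],s['gripper_force'],s['finger_gap'])"
```

```text
[ 3.45242368e-01  7.31350934e-01  1.79623786e+00  9.90052589e-04
  6.09585569e-01 -9.29244801e-01] 21.612763702869415 0.6505834429831757
```

Units first: turns go in shares of pi/2 rad. So 1.5 rad / 1.5708 = 0.9549.

drive_effector(increments={"plan": [[0, 0, 0, 0, 1], [0, 0, 0, 0, 1], [0, 0, 0, 0, 1], [0, 0, 0, 0.9549, 1], [0, 0, 0, 0.9549, 1], [0, 0, 0, 0.9549, 1], [0, 0, 0, 0.9549, 1], [0, 0, 0, 0.9549, 1], [0, 0, 0, 0.9549, 1], [0, 0, 0, 0.9549, 1], [0, 0, 0, 0.9549, 1], [0, 0, 0, 0.9549, 1], [0, 0, 0, 0.9549, 1], [0, 0, 0, 0.9549, 1]]})

```text
t: 3.6
tcp_pos: [0.4562, 0.2816, 0.0491]
tool_rot: [0.782, 0.623, -0.0, -0.0]
force: [0.7, 0.7, 0.4]
finger_gap: 0.996
gripper_force: 0.0
```

drive_effector(increments={"plan": [[0, 0, 0, 0, 0.5], [0, 0, 0, 0, 0.5], [0, 0, 0, 0, 0.5], [0, 0, 0, 0, 0.5], [0, 0, 0, 0, 0.5]]})

```text
t: 4.1
tcp_pos: [0.4567, 0.2819, 0.0495]
tool_rot: [0.782, 0.623, 0.0, 0.0]
force: [1.1, -0.3, 0.3]
finger_gap: 0.65
gripper_force: 21.5
```

drive_effector(increments={"plan": [[0, 0, 0, 0, 1], [0, 0, 0, 0, 1], [0, 0, 0, 0, 1], [0, 0, -0.05, 0, 1], [0, 0, -0.1, 0, 1], [-0.05, 0, -0.1, 0, 1], [-0.1, 0, -0.1, 0, 1], [-0.15, 0, -0.1, 0, 1], [-0.15, 0, -0.1, 0, 1]]})

```text
t: 5.0
tcp_pos: [0.4203, 0.1314, 0.1493]
tool_rot: [0.784, 0.62, -0.002, -0.001]
force: [0.3, 0.7, -0.7]
finger_gap: 0.996
gripper_force: 0.0
```

```bash
python3 - <<'E'
from h import *;go(.456,.281,.05)
from station import manip
T=manip.snapshot("top");S=manip.snapshot("scene")
cv2.imwrite("pics/t1.png",T["pixels"][:,:,::-1])
for n,d in(("top",T),("scene",S)):
    u,v=pix(d,(.457,.282,.076));print(n,u,v,*top(d,cloud(d),int(u),int(v),.076,22))
E
```

```text
t 5.0 tcp [0.4203 0.1314 0.1493] th -0.232 q6 0.282 shift [0.154  0.0007 0.0989] turn 0 gap 0.996
top 200.59603717972493 233.07433602823966 [0.457  0.2823 0.076 ] [0.4572 0.2852 0.076 ] 0.0594 0.0758
scene 232.91246992652205 183.36397314023256 [0.4523 0.2776 0.076 ] [0.4501 0.2813 0.076 ] 0.0581 0.0751
```

View pics/t1.png

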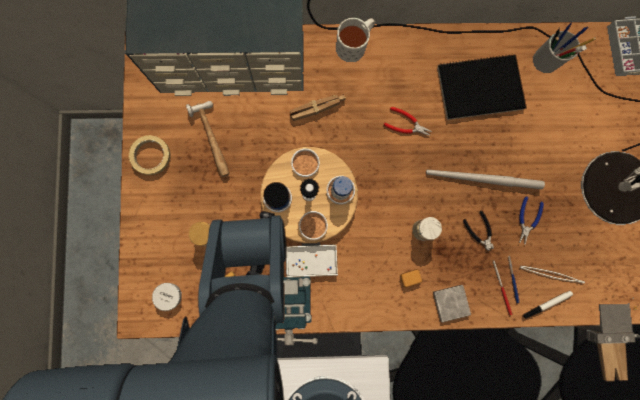

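The wrist and arm are over the vice area and the amber jar is partly hidden at (200,233). The rack and bench items are unmoved. The top camera matches the arm to about 0.5 mm, while the scene camera is off by about (-4,-4) mm, so I'll use the top camera.

drive_effector(increments={"plan": [[0.05, 0, 0, 0, 1], [0.1, 0, 0, 0, 1], [0.154, 0, 0, 0, 1], [0.154, 0.0006, 0, 0, 1], [0.154, 0.0006, 0.05, 0, 1], [0.154, 0.0006, 0.09, 0, 1], [0.154, 0.0006, 0.1, 0, 1], [0.154, 0.0006, 0.1, 0, 1], [0.154, 0.0006, 0.1, 0, 0.45], [0.154, 0.0006, 0.1, 0, 0.45], [0.154, 0.0006, 0.1, 0, 0.45], [0.154, 0.0006, 0.1, 0, 0.45], [0.154, 0.0006, 0.1, 0, 0.45], [0.154, 0.0006, 0.05, 0, 0.45], [0.154, 0.0006, 0, 0, 0.45], [0.154, 0.0006, -0.02, 0, 0.45], [0.154, 0.0006, -0.02, 0, 0.45]]}, grip_force=30)

```text
t: 6.8
tcp_pos: [0.4601, 0.2864, 0.1733]
tool_rot: [0.782, 0.623, 0.004, 0.001]
force: [-0.1, -0.1, -1.9]
finger_gap: 0.65
gripper_force: 33.1
```

```bash
python3 -c "
from h import *
go(.4722,.0178,.17,-1.466)"
```

```text
t 6.8 tcp [0.4601 0.2864 0.1733] th -0.226 q6 0.577 shift [-0.259   0.072   0.0026] turn 1.24 gap 0.65
```

To row units: 1.24 rad / 1.5708 = 0.7894.

drive_effector(increments={"plan": [[-0.05, 0.014, 0, 0.0955, 0.45], [-0.1, 0.028, 0, 0.191, 0.45], [-0.15, 0.042, 0, 0.2865, 0.45], [-0.19, 0.053, 0, 0.382, 0.45], [-0.22, 0.061, 0, 0.4775, 0.45], [-0.24, 0.067, 0, 0.573, 0.45], [-0.25, 0.07, 0, 0.6685, 0.45], [-0.255, 0.071, 0, 0.7639, 0.45], [-0.256, 0.072, 0, 0.7894, 0.45], [-0.256, 0.072, 0, 0.7894, 0.45], [-0.256, 0.072, 0, 0.7894, 0.45], [-0.256, 0.072, 0, 0.7894, 0.45]]})

```text
t: 8.0
tcp_pos: [0.4702, 0.0202, 0.1689]
tool_rot: [0.999, 0.053, -0.001, -0.0]
force: [1.0, 0.5, -1.3]
finger_gap: 0.647
gripper_force: 33.0
```

```bash
python3 -c "
from h import *
go(.4722,.0178,.081,-1.466)
from station import manip
S=manip.snapshot('scene');cv2.imwrite('pics/s2.png',cv2.resize(S['pixels'][120:270,200:400,::-1],None,fx=3,fy=3))"
```

```text
t 8.0 tcp [0.4702 0.0202 0.1689] th -1.465 q6 1.27 shift [0.0018 0.0026 0.0879] turn 0.001 gap 0.647
```

View pics/s2.png

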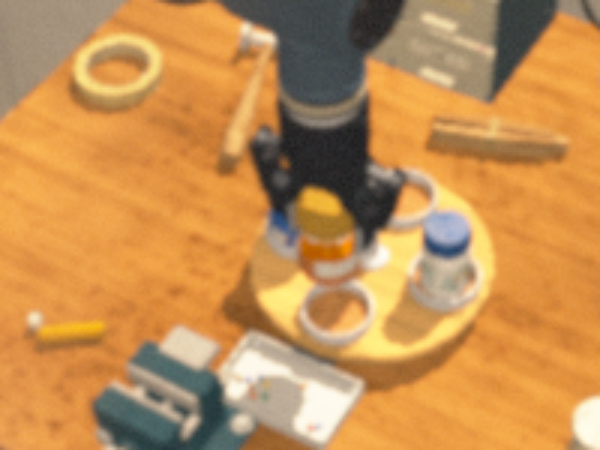

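The amber jar is held upright in the fingers (crop 325,240), above the front cup (338,310). Lowering it now.

drive_effector(increments={"plan": [[0.002, 0.0026, 0.03, 0, 0.45], [0.002, 0.0026, 0.05, 0, 0.45], [0.002, 0.0026, 0.05, 0, 0.45], [0.002, 0.0026, 0.065, 0, 0.45], [0.002, 0.0026, 0.075, 0, 0.45], [0.002, 0.0026, 0.083, 0, 0.45], [0.002, 0.0026, 0.083, 0, 0.45], [0.002, 0.0026, 0.083, 0, 0.45]]})

```text
t: 8.85
tcp_pos: [0.473, 0.0176, 0.0865]
tool_rot: [0.999, 0.052, 0.0, 0.0]
force: [-0.2, -0.3, -0.8]
finger_gap: 0.647
gripper_force: 33.1
```

```bash
python3 -c "
from h import *
go(.4722,.0178,.081,-1.466)"
```

```text
t 8.85 tcp [0.473  0.0176 0.0865] th -1.466 q6 1.266 shift [-0.0008 -0.0003  0.0055] turn 0.0 gap 0.647
```

Inside the rim and no contact. Continuing to the floor.

drive_effector(increments={"plan": [[0, 0, 0.003, 0, 0.45], [0, 0, 0.0055, 0, 0.45], [0, 0, 0.0055, 0, 0.45], [0, 0, 0.0065, 0, 0.45], [0, 0, 0.0065, 0, 0.45]]})

```text
t: 9.35
tcp_pos: [0.4735, 0.0175, 0.0832]
tool_rot: [0.999, 0.053, 0.002, 0.001]
force: [-4.9, 1.4, 28.3]
finger_gap: 0.647
gripper_force: 35.8
```

```bash
python3 -c "
from h import *
go(.4722,.0178,.081,-1.466)"
```

```text
t 9.35 tcp [0.4735 0.0175 0.0832] th -1.465 q6 1.266 shift [-0.0013 -0.0005  0.0022] turn 0.001 gap 0.647
```

drive_effector(increments={"plan": [[0, 0, -0.005, 0, 0.45], [0, 0, -0.005, 0, 0.45], [0, 0, -0.005, 0, 0.9], [0, 0, -0.005, 0, 0.9], [0, 0, -0.005, 0, 0.9], [0, 0, -0.05, 0, 0.9], [0, 0, -0.1, 0, 0.9], [0, 0, -0.1, 0, 1], [0, 0, -0.1, 0, 1]]})

```text
t: 10.25
tcp_pos: [0.4735, 0.0175, 0.1807]
tool_rot: [0.999, 0.052, 0.001, 0.0]
force: [-0.7, -0.5, -0.2]
finger_gap: 1.0
gripper_force: 0.0
```

```bash
python3 -c "
from h import *
go(.4570,-.2578,.16);go(.457,-.2578,.05)"
```

```text
t 10.25 tcp [0.4735 0.0175 0.1807] th -1.466 q6 1.266 shift [-0.0453  0.2721  0.0209] turn 0 gap 1.0
t 10.25 tcp [0.4735 0.0175 0.1807] th -1.466 q6 1.266 shift [-0.0456  0.272   0.1309] turn 0 gap 1.0
```

drive_effector(increments={"plan": [[-0.008, 0.05, 0, 0, 1], [-0.016, 0.1, 0, 0, 1], [-0.025, 0.15, 0, 0, 1], [-0.034, 0.2, 0, 0, 1], [-0.042, 0.25, 0, 0, 1], [-0.0455, 0.272, 0, 0, 1], [-0.0455, 0.272, 0, 0, 1], [-0.0455, 0.272, 0, 0, 1], [-0.0455, 0.272, 0, 0, 1]]})

```text
t: 11.15
tcp_pos: [0.4551, -0.2557, 0.1786]
tool_rot: [0.999, 0.053, -0.001, -0.001]
force: [1.6, 0.0, 0.4]
finger_gap: 0.999
gripper_force: 0.0
```

```bash
python3 - <<'E'
from h import *
from station import manip
go(.457,-.2578,.05)
T=manip.snapshot("top");np.savez("top3.npz",**T);P=cloud(T)
for n,u,v,z in[("blue",276,196,.1),("amber",*map(int,pix(T,(.472,.018,.108))),.108),("knob",309,188,.146),("bottle",342,186,.116)]: print(n,*top(T,P,u,v,z,14 if n=="knob" else 22))
print("cup",*top(T,P,305,162,.046,24,.006))
E
```

```text
t 11.15 tcp [ 0.4551 -0.2557  0.1786] th -1.465 q6 0.739 shift [0.002  0.0027 0.1286] turn 0 gap 0.999
blue [0.5415 0.1035 0.1   ] [0.5416 0.1036 0.1   ] 0.0617 0.0995
amber [0.47   0.0169 0.108 ] [0.4696 0.0166 0.108 ] 0.0575 0.1074
knob [0.5495 0.0263 0.146 ] [0.5498 0.0266 0.146 ] 0.0449 0.1452
bottle [ 0.5571 -0.0504  0.116 ] [ 0.5575 -0.0508  0.116 ] 0.0472 0.1152
cup [0.6273 0.0346 0.046 ] [0.6269 0.0343 0.046 ] 0.0712 0.0443
```

The amber jar's top is at 0.107 m, so it is seated. Now the mixed jar.

drive_effector(increments={"plan": [[0.002, 0.0025, 0.05, 0, 1], [0.002, 0.0025, 0.09, 0, 1], [0.002, 0.0025, 0.115, 0, 1], [0.002, 0.0025, 0.126, 0, 1], [0.002, 0.0025, 0.126, 0, 1], [0.002, 0.0025, 0.126, 0, 0.4], [0.002, 0.0025, 0.126, 0, 0.4], [0.002, 0.0025, 0.126, 0, 0.4], [0.002, 0.0025, 0.126, 0, 0.4], [0.002, 0.0025, 0.126, 0, 0.4], [0.002, 0.0025, 0.126, 0, 0.4]]}, grip_force=30)

```text
t: 12.3
tcp_pos: [0.4591, -0.2603, 0.0555]
tool_rot: [0.999, 0.052, 0.001, 0.001]
force: [0.7, 2.9, 6.7]
finger_gap: 0.609
gripper_force: 31.7
```

```bash
python3 -c "
from h import *
go(.457,-.2578,.05)"
```

```text
t 12.3 tcp [ 0.4591 -0.2603  0.0555] th -1.466 q6 0.738 shift [-0.0019 -0.0027  0.0055] turn 0 gap 0.609
```

drive_effector(increments={"plan": [[0, 0, -0.04, 0, 0.4], [0, 0, -0.08, 0, 0.4], [0, 0, -0.12, 0, 0.4], [0, 0, -0.14, 0, 0.4], [0, 0, -0.14, 0, 0.4], [0, 0, -0.14, 0, 0.4], [0, 0, -0.14, 0, 0.4]]})

```text
t: 13.0
tcp_pos: [0.4574, -0.2592, 0.1924]
tool_rot: [0.999, 0.052, -0.001, -0.001]
force: [0.1, 0.4, -2.1]
finger_gap: 0.609
gripper_force: 32.4
```

```bash
python3 -c "
from h import *
go(.6269,.0342,.2,-1.466)"
```

```text
t 13.0 tcp [ 0.4574 -0.2592  0.1924] th -1.466 q6 0.738 shift [ 0.1993 -0.2741 -0.0074] turn -0.0 gap 0.609
```

drive_effector(increments={"plan": [[0.04, -0.03, -0.015, 0, 0.4], [0.08, -0.06, -0.015, 0, 0.4], [0.12, -0.09, -0.015, 0, 0.4], [0.16, -0.12, -0.015, 0, 0.4], [0.185, -0.16, -0.015, 0, 0.4], [0.198, -0.2, -0.015, 0, 0.4], [0.2, -0.235, -0.015, 0, 0.4], [0.2, -0.26, -0.015, 0, 0.4], [0.2, -0.27, -0.015, 0, 0.4], [0.2, -0.274, -0.015, 0, 0.4], [0.2, -0.274, -0.015, 0, 0.4], [0.2, -0.274, -0.015, 0, 0.4], [0.2, -0.274, -0.015, 0, 0.4]]})

```text
t: 14.3
tcp_pos: [0.6288, 0.032, 0.2088]
tool_rot: [0.999, 0.051, 0.0, 0.0]
force: [-0.3, -0.2, -1.5]
finger_gap: 0.616
gripper_force: 32.4
```

```bash
python3 -c "
from h import *
go(.6275,.0342,.087,-1.466)
from station import manip
S=manip.snapshot('scene');cv2.imwrite('pics/s4.png',cv2.resize(S['pixels'][120:270,230:430,::-1],None,fx=3,fy=3))"
```

```text
t 14.3 tcp [0.6288 0.032  0.2088] th -1.468 q6 1.342 shift [-0.0011 -0.0024  0.1218] turn -0.002 gap 0.616
```

View pics/s4.png

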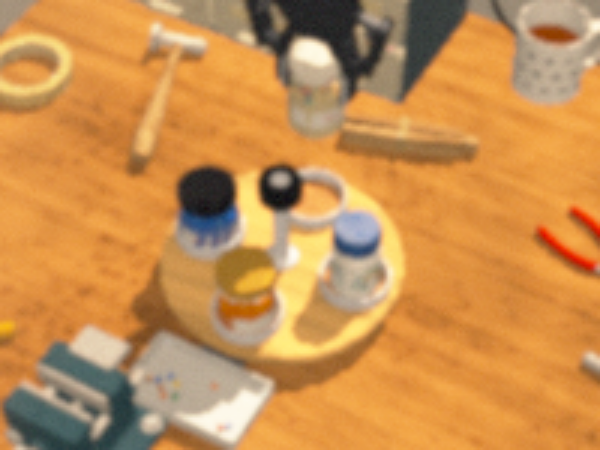

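The amber jar (crop 247,295) is seated and the mixed jar (316,85) is held upright above the back cup (317,197). Lowering it.

drive_effector(increments={"plan": [[-0.001, -0.0024, 0.04, 0, 0.4], [-0.001, -0.0024, 0.08, 0, 0.4], [-0.001, -0.0024, 0.09, 0, 0.4], [-0.001, -0.0024, 0.09, 0, 0.4], [-0.001, -0.0024, 0.1, 0, 0.4], [-0.001, -0.0024, 0.11, 0, 0.4], [-0.001, -0.0024, 0.116, 0, 0.4], [-0.001, -0.0024, 0.116, 0, 0.4], [-0.001, -0.0024, 0.116, 0, 0.4]]})

```text
t: 15.25
tcp_pos: [0.6275, 0.0358, 0.093]
tool_rot: [0.999, 0.052, 0.0, 0.0]
force: [0.5, -0.7, -1.8]
finger_gap: 0.616
gripper_force: 32.5
```

```bash
python3 -c "
from h import *
go(.6275,.0342,.087,-1.466)"
```

```text
t 15.25 tcp [0.6275 0.0358 0.093 ] th -1.466 q6 1.345 shift [-0.0002  0.0016  0.006 ] turn 0.0 gap 0.616
```

drive_effector(increments={"plan": [[0, 0.001, 0.003, 0, 0.4], [0, 0.001, 0.005, 0, 0.4], [0, 0.001, 0.006, 0, 0.4], [0, 0.001, 0.006, 0, 0.4]]})

```text
t: 15.65
tcp_pos: [0.6276, 0.0347, 0.0875]
tool_rot: [0.999, 0.052, 0.0, 0.0]
force: [-1.5, -0.8, 2.7]
finger_gap: 0.614
gripper_force: 32.9
```

```bash
python3 -c "
from h import *
go(.6275,.0342,.087,-1.466)"
```

```text
t 15.65 tcp [0.6276 0.0347 0.0875] th -1.466 q6 1.344 shift [-0.0002  0.0005  0.0005] turn 0.0 gap 0.614
```

Contact is starting at floor height. I'll press a little more, then release.

drive_effector(increments={"plan": [[0, 0, 0.002, 0, 0.4], [0, 0, 0.003, 0, 0.4], [0, 0, 0.003, 0, 0.4]]})

```text
t: 15.95
tcp_pos: [0.6276, 0.0347, 0.0874]
tool_rot: [0.999, 0.053, 0.001, 0.0]
force: [-5.9, 0.8, 18.3]
finger_gap: 0.615
gripper_force: 34.3
```

```bash
python3 -c "
from h import *
go(.6275,.0342,.087,-1.466)"
```

```text
t 15.95 tcp [0.6276 0.0347 0.0874] th -1.466 q6 1.344 shift [-0.0002  0.0005  0.0004] turn 0.0 gap 0.615
```

drive_effector(increments={"plan": [[0, 0, -0.002, 0, 0.4], [0, 0, -0.002, 0, 0.4], [0, 0, -0.002, 0, 0.9], [0, 0, -0.002, 0, 0.9], [0, 0, -0.002, 0, 0.9], [0, 0, -0.05, 0, 0.9], [0, 0, -0.1, 0, 0.9], [0, 0, -0.13, 0, 0.9], [0, 0.05, -0.14, 0, 0.9], [-0.04, 0.1, -0.14, 0, 0.9], [-0.08, 0.15, -0.14, 0, 0.9], [-0.1, 0.2, -0.14, 0, 0.9], [-0.1, 0.25, -0.14, 0, 0.9], [-0.1, 0.25, -0.14, 0, 0.9], [-0.1, 0.25, -0.14, 0, 0.9]]})

```text
t: 17.45
tcp_pos: [0.554, -0.2291, 0.2236]
tool_rot: [0.999, 0.05, 0.001, 0.001]
force: [0.7, -0.3, 0.1]
finger_gap: 0.901
gripper_force: 0.0
```

```bash
cat > m.py <<'E'
from h import *
from station import manip
import sys
T=manip.snapshot("top");np.savez("top5.npz",**T);P=cloud(T)
for n,u,v,z in[("blue",276,196,.1),("amber",*map(int,pix(T,(.472,.018,.108))),.108),("mix",*map(int,pix(T,(.627,.034,.114))),.114),("knob",309,188,.146),("bottle",342,186,.116)]: print(n,*top(T,P,u,v,z,14 if n=="knob" else 22))
cv2.imwrite("pics/t5.png",cv2.resize(T["pixels"][130:330,150:450,::-1],None,fx=2.5,fy=2.5))
go(.5495,.0259,.2,-.68);go(.5495,.0259,.14,-.68)
E
python3 m.py
```

```text
blue [0.5415 0.1035 0.1   ] [0.5416 0.1036 0.1   ] 0.0617 0.0997
amber [0.4772 0.0158 0.108 ] [0.4879 0.015  0.108 ] 0.0545 0.1076
mix [0.6253 0.034  0.114 ] [0.6254 0.0339 0.114 ] 0.0544 0.1123
knob [0.5495 0.0263 0.146 ] [0.5495 0.0265 0.146 ] 0.0449 0.145
bottle [ 0.5577 -0.0504  0.116 ] [ 0.5577 -0.0508  0.116 ] 0.0464 0.1154
t 17.5 tcp [ 0.5538 -0.2265  0.2233] th -1.47 q6 0.895 shift [ 0.0211 -0.2515  0.0234] turn -0.79 gap 0.901
t 17.5 tcp [ 0.5538 -0.2265  0.2233] th -1.47 q6 0.895 shift [ 0.0211 -0.2515  0.0834] turn -0.79 gap 0.901
```

View pics/t5.png

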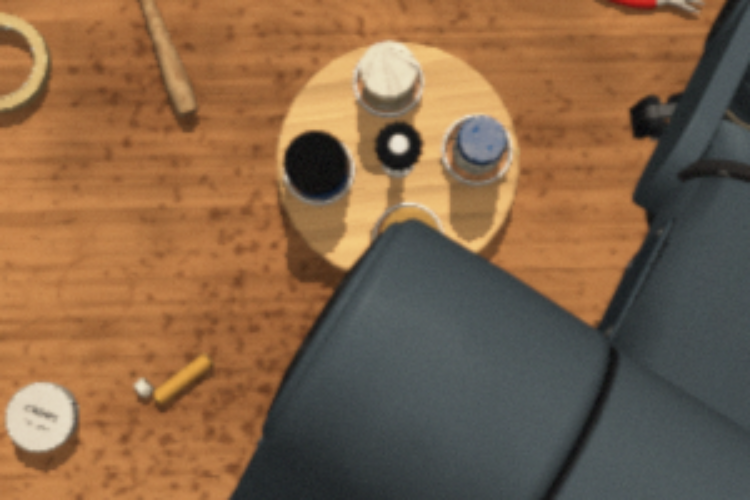

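Both jars are seated: the mixed jar's top is at crop (388,75), amber is partly hidden at (410,215), and the rack angle is unchanged. Next is the knob, approached with the fingers pointing between the cups.

To row units: -0.79 rad / 1.5708 = -0.5029.

drive_effector(increments={"plan": [[0.004, -0.05, 0, -0.0955, 0.7], [0.008, -0.1, 0, -0.191, 0.7], [0.012, -0.15, 0, -0.2865, 0.7], [0.016, -0.2, 0, -0.382, 0.7], [0.02, -0.24, 0, -0.4775, 0.7], [0.021, -0.2515, 0, -0.5029, 0.7], [0.021, -0.2515, 0, -0.5029, 0.7], [0.021, -0.2515, 0, -0.5029, 0.7], [0.021, -0.2515, 0, -0.5029, 0.7]]})

```text
t: 18.4
tcp_pos: [0.549, 0.0268, 0.2237]
tool_rot: [0.902, 0.432, -0.0, 0.0]
force: [0.9, 0.3, -0.2]
finger_gap: 0.699
gripper_force: 0.0
```

```bash
python3 -c "
from h import *
go(.5495,.0259,.138,-.68)"
```

```text
t 18.4 tcp [0.549  0.0268 0.2237] th -0.678 q6 0.524 shift [-0.0004  0.001   0.0857] turn 0.002 gap 0.699
```

drive_effector(increments={"plan": [[0, 0.001, 0.04, 0, 0.7], [0, 0.001, 0.07, 0, 0.7], [0, 0.001, 0.085, 0, 0.7], [0, 0.001, 0.085, 0, 0.7], [0, 0.001, 0.085, 0, 0.7], [0, 0.001, 0.085, 0, 0.3], [0, 0.001, 0.085, 0, 0.3], [0, 0.001, 0.085, 0, 0.3], [0, 0.001, 0.085, 0, 0.3], [0, 0.001, 0.085, 0, 0.3]]}, grip_force=40)

```text
t: 19.4
tcp_pos: [0.5503, 0.0268, 0.1403]
tool_rot: [0.902, 0.433, 0.001, 0.001]
force: [-0.7, -2.9, 6.5]
finger_gap: 0.481
gripper_force: 41.2
```

```bash
python3 -c "
from h import *
go(.5495,.0259,.138,-.68)"
```

```text
t 19.4 tcp [0.5503 0.0268 0.1403] th -0.676 q6 0.523 shift [-0.0012 -0.0001  0.0023] turn 0.004 gap 0.481
```

To row units: -1.476 rad / 1.5708 = -0.9397.

drive_effector(increments={"plan": [[0, 0, 0, -0.0255, 0.3], [0, 0, 0, -0.0764, 0.3], [0, 0, 0, -0.1401, 0.3], [0, 0, 0, -0.2037, 0.3], [0, 0, 0, -0.2674, 0.3], [0, 0, 0, -0.331, 0.3], [0, 0, 0, -0.3947, 0.3], [0, 0, 0, -0.4584, 0.3], [0, 0, 0, -0.522, 0.3], [0, 0, 0, -0.5857, 0.3], [0, 0, 0, -0.6494, 0.3], [0, 0, 0, -0.713, 0.3], [0, 0, 0, -0.7767, 0.3], [0, 0, 0, -0.834, 0.3], [0, 0, 0, -0.8849, 0.3], [0, 0, 0, -0.9167, 0.3], [0, 0, 0, -0.9326, 0.3], [0, 0, 0, -0.9397, 0.3], [0, 0, 0, -0.9397, 0.3], [0, 0, 0, -0.9397, 0.3]]}, grip_force=40)

```text
t: 21.4
tcp_pos: [0.5502, 0.0268, 0.1403]
tool_rot: [0.375, 0.927, -0.0, 0.001]
force: [-0.8, -2.2, 5.6]
finger_gap: 0.481
gripper_force: 41.2
```

```bash
python3 - <<'E'
from h import *
from station import manip
go(.5495,.0259,.138,.8)
T=manip.snapshot("top");np.savez("top6.npz",**T);S=manip.snapshot("scene");np.savez("scene6.npz",**S)
a=T["pixels"][130:290,230:390,::-1];b=S["pixels"][130:290,240:400,::-1]
cv2.imwrite("pics/t6.png",cv2.resize(cv2.hconcat([a,b]),None,fx=2.5,fy=2.5))
E
```

```text
t 21.4 tcp [0.5502 0.0268 0.1403] th 0.801 q6 -0.954 shift [-0.0001 -0.0012  0.0023] turn 0.001 gap 0.481
```

View pics/t6.png

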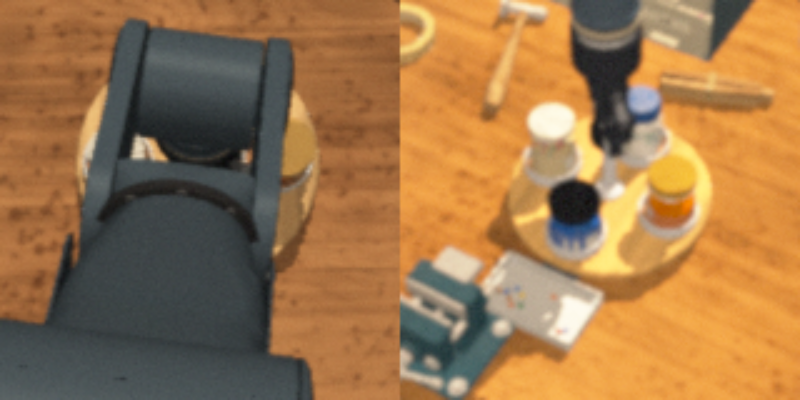

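The scene view shows the blue jar (570,215) facing the tray (545,297), all four containers upright, and the knob gripped. I'll check the angle numerically in the scene camera, before and after.

```bash
python3 - <<'E'
from h import *
S0=np.load("scene0.npz");S=np.load("scene6.npz");Q=cloud(S)
off=np.array([-.0047,-.0043,0])
A=np.array([.5496,.0263,0])
for n,a,z in(("blue",180.56,.1),("amber",270.56,.108),("mix",90.56,.114),("bottle",.56,.116)):
    e=A+.078*np.array([np.cos(np.radians(a)),np.sin(np.radians(a)),0]);e[2]=z
    u,v=pix(S,e+off);X,X2,w,zz=top(S,Q,int(round(u)),int(round(v)),z,22)
    d=[x-off-A for x in(X,X2)];print(n,w,zz,[(np.degrees(np.arctan2(k[1],k[0])).round(2)%360,np.hypot(k[0],k[1]).round(4)) for k in d])
for s in(S0,):
    X,X2,_,_=top(s,cloud(s),299,184,.1,22);print("blue before",[np.degrees(np.arctan2(*(x-off-A)[1::-1])).round(2) for x in(X,X2)])
h=cv2.cvtColor(S["pixels"],cv2.COLOR_RGB2HSV);m=((h[...,1]<70)&(h[...,2]>110)).astype(np.uint8);k=np.zeros_like(m);k[228:275,270:325]=1;m&=k
c=max(cv2.findContours(m,0,1)[0],key=cv2.contourArea)
p=cv2.approxPolyDP(cv2.convexHull(c),4,True)[:,0];w=np.array([ray(S,*q,.021)-off for q in p]);print(w.round(4))
T=np.load("top5.npz");h=cv2.cvtColor(np.load("top3.npz")["pixels"],cv2.COLOR_RGB2HSV)
E
```

```text
blue 0.0611 0.0993 [(np.float64(180.52), np.float64(0.0771)), (np.float64(180.74), np.float64(0.0777))]
amber 0.0574 0.1073 [(np.float64(271.5), np.float64(0.0804)), (np.float64(271.71), np.float64(0.0802))]
mix 0.0526 0.1121 [(np.float64(90.53), np.float64(0.0761)), (np.float64(90.91), np.float64(0.0757))]
bottle 0.0414 0.1154 [(np.float64(359.34), np.float64(0.0786)), (np.float64(358.76), np.float64(0.0786))]
blue before [np.float64(95.67), np.float64(95.75)]
[[ 0.4217  0.087   0.021 ]
 [ 0.4244 -0.0343  0.021 ]
 [ 0.3518 -0.0367  0.021 ]
 [ 0.3206  0.0426  0.021 ]
 [ 0.3662  0.087   0.021 ]]
```

drive_effector(increments={"plan": [[0, 0, 0, 0, 0.3], [0, 0, 0, 0, 0.3], [0, 0, 0, 0, 0.3]]})

```text
t: 21.8
tcp_pos: [0.5502, 0.0268, 0.1403]
tool_rot: [0.375, 0.927, -0.0, 0.001]
force: [-2.0, -2.8, 6.8]
finger_gap: 0.478
gripper_force: 41.2
```

```bash
python3 -c "
from station import manip;print(manip.sign_off())"
```

```text
the job is handed in; nothing more can be done
None
```

The job is handed in at 21.8 s: the amber and mixed jars are seated in the two empty cups, the blue jar faces the tray to within about 0.3° by camera, all four containers are upright, and the gripper is still holding the knob; the verdict itself was not reported back.

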